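# Peel the top kit tray off the stack and hold it out over the mat

## Task

The orange kit tray is stuck in the top of the stack of trays. Take it by its yellow tab and peel it: first raise that corner a good 3 cm while the opposite corner still sits on the stack, then lift the tray free, with both of its parts staying in it and the rest of the stack and everything else on the bench left where they are. Finish still holding the tray still in the air, roughly level and open side up, centred over the red mat with its underside about 20 cm above the bench, and do not let go or set it down.

Things in the scene. Friction and masses are not known exactly. Their poses are not given: they have to be found in the camera images.
- top_tray: Orange parts tray on top of the stack, open side up: 184 mm (x) by 134 mm (y) over the rim, 40 mm high, walls 2 mm, rim flange 11 mm wide, 3 mm thick; 130 g empty. Origin: centre of its underside; z up. A yellow upright tab on one corner (-x, +y). Nested 14 mm above the next tray, gripped through the first 8 mm of lift by four sprung rubber nubs on the long sides, about 2 N of friction each.
- tab (a point): Middle of the yellow tab: an upright plate 10 mm thick, 36 mm wide, 36 mm tall on the tray's rim; this point is 22 mm above the rim's top, 14 mm below the tab's top. Its thickness lies along the horizontal line from the tab to far_corner (nearly the tray's diagonal): pinch it along that line from above. In the tray's frame (-84, 59, 62) mm.
- tab_corner (a point): Underside of the tray's rim right below the tab, 25 mm under point tab; tray frame (-84, 59, 37) mm. At rest 87 mm above the bench.
- far_corner (a point): Underside of the tray's rim at the corner diagonally opposite the tab; tray frame (89, -64, 37) mm. At rest 87 mm above the bench, on a lug of the blue tray: the tray turns about this point when the tab is lifted, the tab moving on an arc about it.
- tray_stack: The rest of the stack: three blue nested trays fixed together on a dark steel base plate 190 x 140 x 8 mm, 2.2 kg, standing loose on the bench. Origin: centre of the underside; z up; axes parallel to the orange tray's at the start, when the orange tray's origin is 50 mm above this one.
- work_mat: The red mat fixed on the bench, 250 mm (x) by 210 mm (y), 3 mm thick, with a lighter red inner field. Origin: centre of the underside. It lies on the robot's left or right, the stack on the other side.
- jockey_wheel: Black toothed disc 40 mm across, 8 mm high, 20 g, lying loose in the orange tray. Origin: centre of the underside.
- spacer: Aluminium ring 32 mm across, 10 mm high, hole 20 mm, 20 g, lying loose in the orange tray. Origin: centre of the underside.
- wrench: Bystander: steel wrench 160 mm long lying flat on the bench between mat and stack, along x.
- sprocket: Bystander: steel sprocket 80 mm across, 10 mm high, flat on the bench.
- mug: Bystander: white mug 80 mm across, 90 mm high.
- spray: Bystander: blue bottle with a white cap, 60 mm across, 180 mm high.
- tape: Bystander: black tape roll 90 mm across, 25 mm high, lying flat.
- screwdriver: Bystander: red-handled screwdriver 180 mm long lying on the bench.

How it is judged:
By the outcome, as a careful person would: the job done as asked, in the order asked, and still so for the second after the job is handed in, while the arm keeps its last pose, push and grip.
It also fails if it takes over 42 s, if anything falls off the work surface, if the arm or the gripper's body presses on something with over 40 N, if the wrist force passes 120 N, or if a joint passes its speed limit or range.

## Robot

A 6-joint arm with a two-finger parallel gripper is mounted at the origin on the work surface. World frame = base frame: x ahead of the robot, y to its left, z up, the work surface at z = 0. Lengths are in m, angles in rad, forces in N, time in s.
With the tool pointing down it reaches from about 0.325 to 0.9 m from the base axis. Payload 6.1 kg.
Tool frame: the origin (TCP) lies midway between the tips of the shut fingers; the grasp point (between the pads) lies 19 mm behind it; z points along the fingers, y is the line along which they close (so a half turn about z gives the same grasp; the last joint's range is limited). The gripper opens to 85 mm and grips with 20 to 120 N. Pads are 22 mm wide; open, the fingers measure 114 mm over their backs; the gripper's body (76 mm by 85 mm) begins 54 mm behind the grasp point. The pads swing forward as they close: fully open they stand 13 mm farther back than shut.
Start: joints at [1.221, 0.22, 1.526, -0, 1.395, -0.126], TCP at [0.139, 0.609, 0.231] pointing down, gripper open.
Joint ranges: [-2.98, 2.98], [-0.91, 2.08], [0.09, 2.57], [-1.24, 4.39], [0.2, 2.65], [-2.68, 2.68]. Speed limits (rad/s): [2.57, 2.57, 3.01, 3.14, 3.14, 3.14].

## Interface

Orientations are given as [roll, pitch, yaw] about the fixed x, y, z axes, in that order (R = Rz(yaw) Ry(pitch) Rx(roll)).
In Python, from plant import movep, move_l, set_joints, gripper_to, hold, inverse_kinematics, observe, get_image, get_calibration, Unreachable, job_done gives the robot as it stands. Calls block until the motion is done:
- movep(position, orientation): joint-space move of the TCP to a pose.
- move_l(position, feed=0.15, rotation=None, max_force=None): straight line of the TCP; rotation=None keeps the orientation; feed is the mean speed in m/s. With max_force (N) it stops when the force on the tool has changed by that much, and returns True; else False.
- set_joints(angles): joint-space move.
- gripper_to(opening, f_grip=None): finger opening in m; f_grip is the grip in N (None keeps the last); returns when the fingers have stopped.
- hold(seconds).
- inverse_kinematics(position, orientation): joint angles nearest the present ones, or None.
- observe(): the state.
- get_image(name): name is "side" or "top"; returns (picture, depth): 400x640x3 uint8, red, green, blue; 400x640 float32, m along the optical axis (not along the pixel's ray), 0 where there is no reading.
- get_calibration(name): a dict with "intrinsics" (3x3 intrinsics, pixels), "dist_coeffs" ([k1, k2, p1, p2, k3] as OpenCV has them; the pictures are not rectified), "world_from_camera" (4x4, takes a point from camera to world coordinates). Camera axes: x right, y down, z forward; pixel columns grow to the right and rows downward; lengths in m; the calibration is good to about 2 mm. A picture is of the moment at which its call begins. get_calibration takes no time and is no camera call.
A pose or a line that the arm cannot do raises Unreachable and nothing moves.
- job_done(): hands the job in; it is judged then, once.
The state is a dict: "time_s": time; "q": joint angles; "joint_velocities": joint speeds; "joint_torque": joint torques, N m; "eef_pos": TCP position; "tcp_rot": TCP orientation; "ft_force": force on the tool from outside, world axes, zero at the start; "torque": the same for the moment, N m; "opening": finger opening in m; "grasp_force": force on a finger pad.
Only numpy, scipy, OpenCV 4.12 (cv2) and the standard library are available. Lean on these libraries where they do the work, as an engineer would, in place of code of your own. Each camera call takes 0.05 s, during which the arm holds its last target. There are 200 camera calls.

## Working session

There is one attempt and no reset: what is moved stays moved. The work goes in short steps, each a Python script; the robot and the scene stay as the last script left them, time stands still between calls to the robot, and variables do not carry over. Pictures are saved under pics/ and viewed, at most 10 in all, crops included, and the job is handed in when it is done.

```bash
mkdir -p pics; ls; python3 - <<'E'
from plant import *
import cv2,numpy as np
for n in("top","side"):
    p,d=get_image(n); cv2.imwrite(f"pics/{n}0.png",p[:,:,::-1]); np.save(f"pics/{n}0.npy",d)
    c=get_calibration(n); print(n,c)
print(observe())
E
```

```text
pics
top {'intrinsics': array([[415.18787978,   0.        , 321.50655162],
       [  0.        , 415.18787978, 203.85577859],
       [  0.        ,   0.        ,   1.        ]]), 'dist_coeffs': array([-0.05306364,  0.        ,  0.        ,  0.        ,  0.        ]), 'world_from_camera': array([[ 0.02694683, -0.99197538,  0.12352616,  0.39611765],
       [-0.99955555, -0.02516198,  0.01598684, -0.01154474],
       [-0.01275039, -0.12390205, -0.99221253,  1.17611665],
       [ 0.        ,  0.        ,  0.        ,  1.        ]])}
side {'intrinsics': array([[376.48070807,   0.        , 316.99612597],
       [  0.        , 376.48070807, 201.01678822],
       [  0.        ,   0.        ,   1.        ]]), 'dist_coeffs': array([-0.01931976,  0.        ,  0.        ,  0.        ,  0.        ]), 'world_from_camera': array([[ 0.95156724, -0.22020739,  0.21454253,  0.25327296],
       [-0.30734324, -0.69892395,  0.64579056, -0.81041203],
       [ 0.00774106, -0.68045133, -0.73275239,  1.00953114],
       [ 0.        ,  0.        ,  0.        ,  1.        ]])}
{'time_s': 0.1, 'q': array([ 1.22087238e+00,  2.21176894e-01,  1.52752162e+00, -1.60698301e-05,
        1.39472022e+00, -1.26065951e-01]), 'joint_velocities': array([ 0.00044443, -0.00234945, -0.00298127, -0.00044359, -0.00039681,
        0.00112581]), 'joint_torque': array([ 9.28707013e-04, -4.98245716e+01, -3.90544796e+01, -2.66428069e-04,
        5.82729816e-03, -3.60196310e-06]), 'eef_pos': array([0.13853852, 0.60887275, 0.23027711]), 'tcp_rot': array([-3.13977908e+00, -2.13906499e-04,  2.91773729e+00]), 'ft_force': array([0.32579685, 0.16278088, 0.87631874]), 'torque': array([ 0.04540052,  0.01833277, -0.04920925]), 'grasp_force': 0.0, 'opening': 0.08569542573719512}
```

View pics/top0.png

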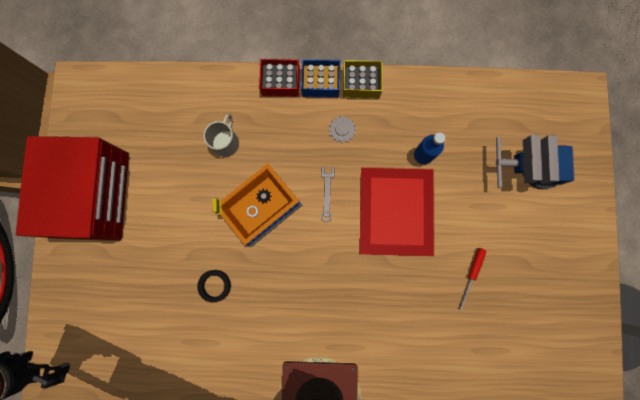

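View pics/side0.png

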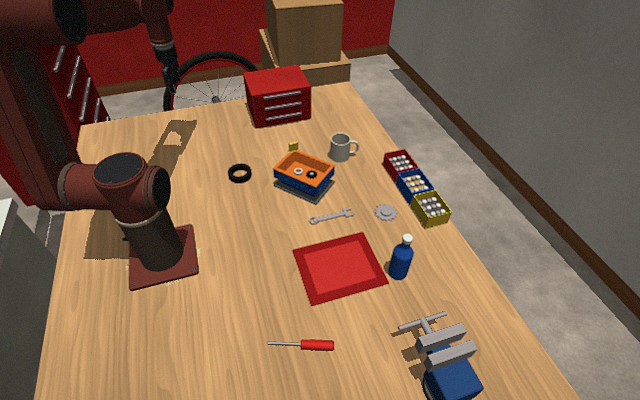

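The top view shows the orange tray around (260,205) with its tab at (215,206), and the mat centred near (397,211). The side view agrees: tray (304,170), tab (293,146). Next I measure them through the depth image.

```bash
cat > h.py <<'E'
from plant import *
import cv2,numpy as np
def cloud(n,p=None,d=None):
    if p is None: p,d=get_image(n)
    c=get_calibration(n);h,w=d.shape
    uv=np.stack(np.meshgrid(np.arange(w),np.arange(h)),-1).reshape(-1,1,2).astype(np.float32)
    r=cv2.undistortPoints(uv,c["intrinsics"],c["dist_coeffs"]).reshape(h,w,2)
    P=np.dstack([r*d[...,None],d]); T=c["world_from_camera"]
    return p,P@T[:3,:3].T+T[:3,3],d>0
E
python3 - <<'E'
from h import *
def rep(s,m,X):
    q=X[m]; print(s,len(q),"mean",q.mean(0).round(4),"min",q.min(0).round(3),"max",q.max(0).round(3)); return q
for n,(tr,mt) in dict(top=((slice(150,260),slice(200,310)),(slice(160,262),slice(350,445))),side=((slice(130,205),slice(265,345)),(slice(225,310),slice(285,395)))).items():
    p=cv2.imread(f"pics/{n}0.png")[:,:,::-1].copy();p,X,ok=cloud(n,p,np.load(f"pics/{n}0.npy"))
    hsv=cv2.cvtColor(p,cv2.COLOR_RGB2HSV).astype(int);H,S,V=hsv[...,0],hsv[...,1],hsv[...,2]
    A=np.zeros(H.shape,bool);A[tr]=1;B=np.zeros(H.shape,bool);B[mt]=1
    y=rep("yellow",A&ok&(H>22)&(H<34)&(S>170)&(X[...,2]>.085),X)
    yt=y[y[:,2]>.119]; print(" tab top",len(yt),yt.mean(0) if len(yt) else 0, cv2.minAreaRect((y[:,:2]*1000).astype(np.float32)))
    o=rep("orange rim",A&ok&(H>5)&(H<22)&(S>150)&(X[...,2]>.08)&(X[...,2]<.1),X)
    print(cv2.minAreaRect((o[:,:2]*1000).astype(np.float32)),np.median(o[:,2]))
    m=rep("mat",B&ok&((H<6)|(H>174))&(S>150)&(X[...,2]<.012),X)
    print(cv2.minAreaRect((m[:,:2]*1000).astype(np.float32)))
    cv2.imwrite(f"pics/crop_{n}.png",cv2.resize(p[tr][:,:,::-1],None,fx=5,fy=5,interpolation=cv2.INTER_CUBIC))
E
```

```text
yellow 109 mean [0.5177 0.2791 0.1086] min [0.5   0.274 0.085] max [0.538 0.286 0.127]
 tab top 44 [0.5182671  0.28125601 0.12306737] ((518.7817993164062, 279.9576721191406), (37.614112854003906, 10.639871597290039), 1.7640817165374756)
orange rim 1109 mean [0.5309 0.1777 0.0871] min [0.42  0.068 0.08 ] max [0.639 0.287 0.097]
((528.0643920898438, 184.1221923828125), (137.26939392089844, 193.08172607421875), 40.751930236816406) 0.08736603213617689
mat 6285 mean [ 0.5259 -0.2066  0.0013] min [ 0.403 -0.312 -0.007] max [ 0.652 -0.102  0.009]
((527.816162109375, -207.1695556640625), (209.30746459960938, 248.59373474121094), 89.72840118408203)
yellow 57 mean [0.5173 0.2755 0.1117] min [0.501 0.269 0.088] max [0.536 0.287 0.128]
 tab top 20 [0.51824106 0.27739923 0.12366902] ((518.7055053710938, 277.3380126953125), (32.5671501159668, 15.587820053100586), 14.849693298339844)
orange rim 467 mean [0.532  0.183  0.0875] min [0.423 0.066 0.08 ] max [0.634 0.28  0.096]
((528.199951171875, 178.95611572265625), (141.42459106445312, 185.7923126220703), 39.85939025878906) 0.08796163782767308
mat 4440 mean [ 0.5246 -0.2147  0.0037] min [ 0.404 -0.313 -0.003] max [ 0.653 -0.099  0.01 ]
((528.7688598632812, -206.408447265625), (250.0173797607422, 213.54525756835938), 0.19063176214694977)
```

View pics/crop_top.png

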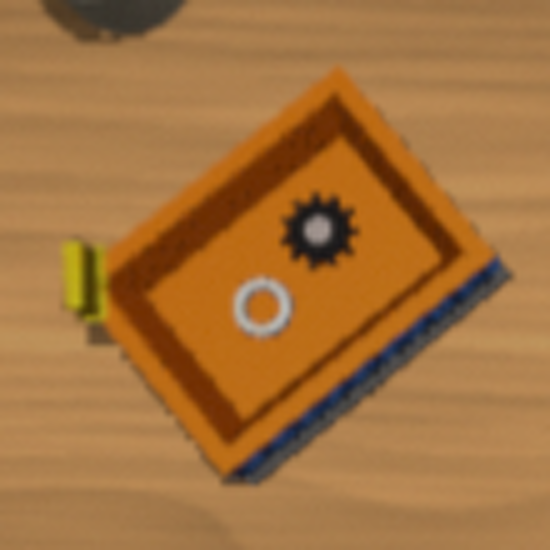

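The crop shows the tab at about (85,280) and the tray's far corner at about (500,260), with ring and wheel inside. Estimates: tab (0.5187, 0.2795), tray centre (0.528, 0.180), yaw about -49.7°, mat (0.528, -0.207). Both cameras and the given sizes agree. Next: approach.

```bash
python3 - <<'E'
from h import *
p=[0.5187,0.2795]
for y in (np.radians(4.9),np.radians(-175.1)):
    print(y,inverse_kinematics(p+[.2],[np.pi,0,y]))
qs=[(abs(q[5]),y) for y in (np.radians(4.9),np.radians(-175.1)) if (q:=inverse_kinematics(p+[.2],[np.pi,0,y])) is not None]
y=min(qs)[1]
gripper_to(.045,20)
movep(p+[.2],[np.pi,0,y])
move_l(p+[.14],.1)
s=observe();print(y,s["time_s"],s["eef_pos"],s["tcp_rot"],s["ft_force"],s["opening"])
im=[]
for n,(a,b,c,d) in dict(top=(150,270,180,310),side=(90,210,230,360)).items():
    q,_=get_image(n);im.append(cv2.resize(q[a:b,c:d,::-1],(390,360),interpolation=cv2.INTER_CUBIC))
cv2.imwrite("pics/app.png",np.hstack(im))
E
```

```text
0.08552113334772216 [ 3.60442722e-01  1.59268479e-01  1.65634915e+00 -4.44089210e-16
  1.32597503e+00  1.84571792e+00]
-3.056071520242071 [ 0.36044272  0.15926848  1.65634915  0.          1.32597503 -1.29587474]
-3.056071520242071 3.1583 [0.51899242 0.27968884 0.14039984] [ 3.14144838e+00  5.64598087e-04 -3.05595415e+00] [ 0.05282607  0.18625709 -0.07581661] 0.04537883723475177
```

View pics/app.png

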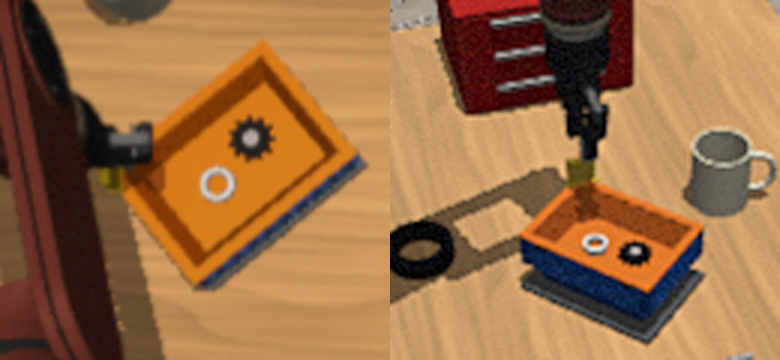

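The fingers stand above the tab: side half, tab at (580,172) with the fingertips just above it. I'll descend and close gently.

```bash
python3 - <<'E'
from h import *
f0=observe()["ft_force"]
print(move_l([.5187,.2795,.096],.08,max_force=8))
s=observe();print(s["eef_pos"],s["ft_force"]-f0)
for o in (.024,.018,.014,.012):
    gripper_to(o,20); s=observe(); print(o,s["opening"],s["grasp_force"],(s["ft_force"]-f0).round(2))
    if np.linalg.norm(s["ft_force"]-f0)>1.5 or s["grasp_force"]>3: break
im=[]
for n,(a,b,c,d) in dict(side=(90,210,230,360)).items():
    q,_=get_image(n);cv2.imwrite("pics/g.png",cv2.resize(q[a:b,c:d,::-1],(650,600),interpolation=cv2.INTER_CUBIC))
print(observe()["time_s"])
E
```

```text
False
[0.51870302 0.27949682 0.0958116 ] [0.05527823 1.27523173 0.37527359]
0.024 0.02402043365744063 0.0 [-0.36  0.08 -0.21]
0.018 0.017881358443310253 0.0 [ 0.54 -0.47 -0.22]
0.014 0.013907050166853327 1.6495007649064064 [-0.04  3.7  -0.08]
4.8
```

View pics/g.png

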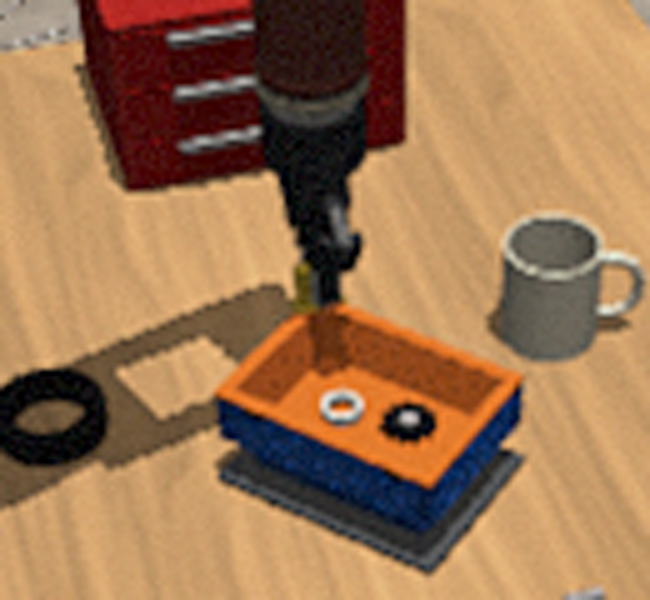

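The outer finger touches first (+y 3.7 N), so I shift +2 mm in y and close.

```bash
python3 - <<'E'
from h import *
s=observe();f0=np.array([.05,.18,-.08])
move_l([.5187,.2813,.096],.03)
gripper_to(.0115,20); s=observe();print(s["opening"],s["grasp_force"],s["ft_force"]-f0)
y=np.radians(-175.1); pos=np.array([.5187,.2813,.096])
if abs(s["ft_force"][1]-.18)<2 or s["grasp_force"]<8:
    gripper_to(.0,25); s=observe();print(s["opening"],s["grasp_force"],s["ft_force"]-f0,s["torque"])
    gripper_to(.0,90); s=observe();print(s["opening"],s["grasp_force"],s["ft_force"]-f0,s["torque"],s["time_s"])
E
```

```text
0.011703078618853982 0.7772854529321194 [-0.19132774  1.22422176 -0.34694892]
0.00965057611747159 26.45524263381958 [ 0.4625113   2.94055712 -1.35165196] [ 0.4566283  -0.04635154  0.37827232]
0.008551470933475592 87.87197828292847 [ 0.97404301  3.52028771 -0.52411345] [ 0.49212567 -0.11869239  0.54083657] 5.7
```

```bash
cat > peel.py <<'E'
from h import *
from scipy.spatial.transform import Rotation as R
phi=np.radians(-85.1);u=np.array([np.cos(phi),np.sin(phi),0]);a=np.cross([0,0,1],u)
P0=np.array([.5187,.2813,.096]);R0=R.from_euler("xyz",[np.pi,0,np.radians(-175.1)])
F=np.array([.5187,.2813,.087])+.2123*u
def pose(deg):
    r=R.from_rotvec(a*np.radians(deg)); return F+r.apply(P0-F),(r*R0).as_euler("xyz")
def crops(fn):
    im=[]
    for n,(A,B,C,D) in dict(top=(150,270,180,310),side=(90,210,230,360)).items():
        q,_=get_image(n);im.append(cv2.resize(q[A:B,C:D,::-1],(390,360),interpolation=cv2.INTER_CUBIC))
    cv2.imwrite(fn,np.hstack(im))
E
python3 - <<'E'
from peel import *
for d in (1,2,3,4.5,6,7.5,9,10.5):
    p,e=pose(d); move_l(p,.03,rotation=e)
    s=observe();print(d,s["eef_pos"].round(4),s["ft_force"].round(1),s["torque"].round(2),round(s["grasp_force"]),s["time_s"])
    if np.linalg.norm(s["ft_force"])>45: break
crops("pics/peel.png")
E
```

```text
1 [0.519  0.2812 0.1001] [ 1.2  3.9 -0.6] [ 0.73 -0.3   0.47] 88 5.975
2 [0.519  0.2809 0.1037] [ 1.3  4.4 -0.3] [ 0.7  -0.27  0.48] 88 6.25
3 [0.5196 0.2806 0.1077] [ 3.3  4.2 -1.2] [ 0.72 -0.72  0.3 ] 88 6.525
4.5 [0.5193 0.2799 0.1131] [ 1.6  3.5 -0.2] [ 0.52 -0.68  0.37] 88 6.8583
6 [0.5191 0.279  0.1184] [ 2.2  3.  -1.1] [ 0.43 -0.56  0.41] 88 7.1917
7.5 [0.5191 0.2782 0.1239] [ 2.1  3.6 -0.9] [ 0.39 -0.61  0.41] 88 7.525
9 [0.5192 0.2772 0.1294] [ 2.8  2.2 -0.1] [ 0.36 -0.56  0.39] 88 7.8583
10.5 [0.5193 0.276  0.1348] [ 2.6  2.1 -1.8] [ 0.21 -0.62  0.41] 88 8.1917
```

View pics/peel.png

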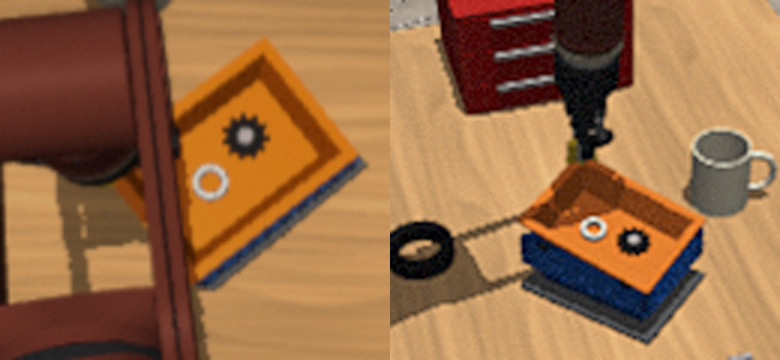

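The tab corner is up about 38 mm, the far corner still sits on the stack, and the parts are in place. Now the lift.

```bash
python3 - <<'E'
from peel import *
p,e=pose(10.5)
for dz in (.004,.010,.02,.035,.055):
    move_l(p+[0,0,dz],.04,rotation=e); s=observe();print(dz,s["eef_pos"].round(4),s["ft_force"].round(1),s["torque"].round(2),s["time_s"])
p2=P0.copy();p2[2]=.275
for k in (.5,1):
    move_l(p*(1-k)+p2*k+[0,0,.055*(1-k)],.08,rotation=pose(10.5*(1-k))[1])
s=observe();print(s["eef_pos"].round(4),s["tcp_rot"],s["ft_force"].round(1),s["time_s"])
crops("pics/lift.png")
E
```

```text
0.004 [0.5191 0.2763 0.1386] [ 2.9  2.8 -1.8] [ 0.66 -0.6   0.41] 8.5417
0.01 [0.5187 0.2758 0.1445] [ 0.4 -0.1 -2.3] [-0.    0.04  0.03] 8.8417
0.02 [0.5194 0.2762 0.155 ] [-0.2  0.  -3.2] [-0.03 -0.01 -0.03] 9.2417
0.035 [0.5193 0.2762 0.1699] [-0.3  0.1 -1.1] [-0.05 -0.   -0.04] 9.7667
0.055 [0.5192 0.2761 0.1896] [ 0.3  0.3 -1.5] [ 0.   -0.05  0.01] 10.4167
[0.5184 0.2813 0.2744] [-3.14158891e+00 -8.32764325e-04 -3.05590411e+00] [-0.6  0.1 -2. ] 11.7833
```

View pics/lift.png

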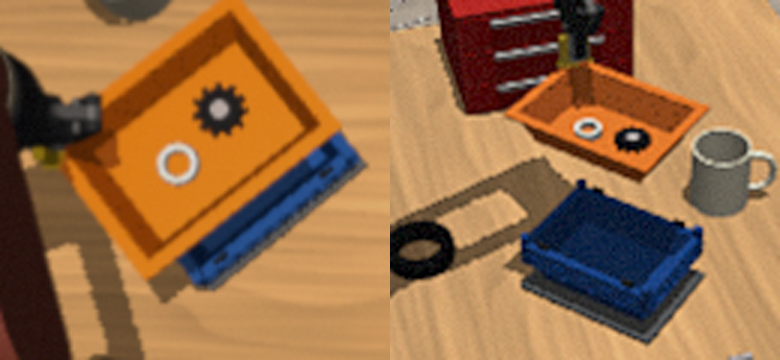

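Tray free, level, both parts aboard, stack unmoved. Swing over the mat and measure.

```bash
python3 - <<'E'
from peel import *
C0=np.array([.528,.181]);M=np.array([.528,-.207])
ang=lambda v:np.arctan2(v[1],v[0])
D=ang(M)-ang(C0);ext=np.linalg.norm(M)-np.linalg.norm(C0)
for k in (.25,.5,.75,1):
    r=R.from_euler("z",D*k); c=r.apply([*C0,0])*(1+ext*k/np.linalg.norm(C0))
    p=c+r.apply([*(P0[:2]-C0),0]); p[2]=.275
    e=(r*R0).as_euler("xyz"); move_l(p,.18,rotation=e)
p[2]=.246; move_l(p,.06,rotation=e); hold(.3)
s=observe();print(s["eef_pos"].round(4),s["tcp_rot"],s["ft_force"].round(1),s["grasp_force"],s["time_s"],D)
ims=[]
for n in("top","side"):
    q,X,ok=cloud(n);hsv=cv2.cvtColor(q,cv2.COLOR_RGB2HSV).astype(int);H,S=hsv[...,0],hsv[...,1]
    m=ok&(H>6)&(H<22)&(S>150)&(X[...,2]>.12)&(X[...,2]<.3)&(abs(X[...,1]+.2)<.2)&(abs(X[...,0]-.53)<.2)
    Z=X[m];rim=Z[Z[:,2]>np.percentile(Z[:,2],99)-.012-.0]
    A=np.c_[rim[:,:2]-M,np.ones(len(rim))];co=np.linalg.lstsq(A,rim[:,2],rcond=None)[0]
    print(n,len(Z),Z.min(0),Z.max(0),"rim plane",co,cv2.minAreaRect((rim[:,:2]*1000).astype(np.float32)))
    ims.append(q[:,:,::-1])
cv2.imwrite("pics/final.png",np.vstack([cv2.resize(ims[0][60:320,150:550],(460,299)),cv2.resize(ims[1][60:320,170:570],(460,299))]))
E
```

```text
[ 0.586  -0.1247  0.2465] [3.14141073e+00 7.53273405e-04 2.52314209e+00] [ 0.3  0.  -0.7] 87.98199534416199 15.75 -0.7038791909554568
top 2619 [ 0.45981919 -0.29899616  0.19500469] [ 0.59470217 -0.10625437  0.29931289] rim plane [0.00635838 0.00798189 0.23791826] ((527.1212158203125, -202.66915893554688), (135.15834045410156, 192.32252502441406), 0.2962017357349396)
side 2408 [ 0.45742826 -0.30021102  0.1969548 ] [ 0.59431237 -0.11436527  0.25590287] rim plane [-0.00162463 -0.01004471  0.23810318] ((525.865234375, -207.46041870117188), (185.45208740234375, 135.67315673828125), 89.4568099975586)
```

View pics/final.png

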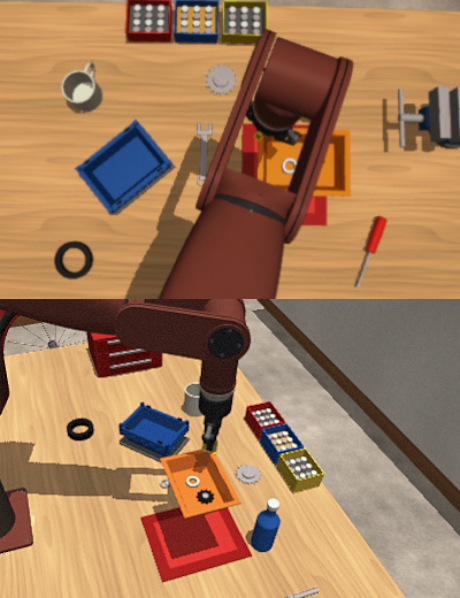

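The tray hangs level over the mat, its rim at about 0.239 m (underside about 0.20 m). It is centred to within about 3 mm, with both parts inside and the stack and bystanders unmoved.

```bash
python3 -c "
from plant import *
hold(.3);s=observe();print(s['grasp_force'],s['time_s']);print(job_done())"
```

```text
87.97905206680298 16.15
the job is handed in; nothing more can be done
None
```

I handed the job in at 16.2 s: the tray was peeled by its tab, about 38 mm at that corner with the far corner still on the stack, lifted free with both parts in it, and is held still and level, centred over the mat to within about 5 mm with its underside at about 20 cm; the last pictures show nothing else moved.

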